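Slide the top tile off its stack onto the decorating ledge

ROBOT

A 7-joint arm with a two-finger parallel gripper is mounted at the origin on the work surface; the furniture and walls round the work are solid. World frame = base frame: x ahead of the robot, y to its left, z up, the work surface at z = 0. Lengths are in m, angles in rad, forces in N, time in s.
With the tool pointing down it reaches from about 0.35 to 0.9 m from the base axis. Payload 8.1 kg.
Tool frame: the origin (TCP) lies midway between the tips of the shut fingers; the grasp point (between the pads) lies 19 mm behind it; z points along the fingers, x is the direction in which the jaws open and shut, and the axes are right-handed (so a half turn about z gives the same grasp; the last joint's range is limited). The gripper opens to 92 mm and grips with 3 to 60 N. Pads are 19 mm wide; open, the fingers measure 130 mm over their backs; the gripper's body (75 mm by 190 mm) begins 47 mm behind the grasp point.
Start: joints at [-1.365, 0.434, 0.025, 1.573, -0.012, 1.134, -0.075], TCP at [0.19, 0.595, 0.227] pointing down, gripper open.
Joint ranges: [-2.62, 2.62], [-0.44, 2.09], [-1.27, 1.32], [0.08, 2.57], [-1.32, 4.46], [0.12, 2], [-2.74, 2.74]. Speed limits (rad/s): [2.22, 2.22, 3.01, 3.01, 3.14, 3.14, 3.14].

INTERFACE

Orientations are given as a rotation vector (axis times angle).
In Python, from cell import arm gives the robot as it stands.
- The arm moves only by the tool jog_arm, never from a script. Its argument "commands" is a list of rows, each an object with "translation": the shift along the tool's x, y, z in mm, a list of three; "turn": the turn, a rotation vector about the tool's x, y, z in rad, a list of three. A call has 1 to 12 rows; each row is the pose to reach, as a shift and turn from the pose commanded when the call began, along the tool's axes at that moment; what a row does not reach only later rows make up. A row lasts 1/12 s, in which the tool goes at most 41.7 mm and 7.16 degrees, less where a joint would pass 70% of its speed; a pose out of reach is approached as far as the arm can. A call with a gripper value outside its range is refused whole. "claw" is the closure, from -1 (fully open) to 1 (shut), so that 0 is half open, set as the call begins (left out, the last holds). The fingers move at their own pace and stop on an object; "grip_force" is the grip in N (left out, the last holds). Time passes only in rows, so rows that repeat a pose let the fingers close. It gives the time, the measured TCP pose, the force and the opening at its end, in the units of the state.
- arm.observe(): the state, without advancing time (a new reading comes with each control period).
- arm.get_image(name): name is "scene" or "top" or "wrist"; returns the picture (400x640x3 uint8, blue, green, red); there is no depth.
- arm.camera_info(name): a dict with "vertical_fov" (degrees; the focal length in pixels is half the picture's height over the tangent of half this angle, whatever the lens; pixels are square), "cx", "cy" (the principal point, pixels), "eye" and "rotation" of the camera in the world. Camera axes: x right, y up, looking along -z (the intrinsics and any distortion apply to the point x, -y, -z); pixel columns grow to the right and rows downward; lengths in m; the calibration is good to about 2 mm. A picture is of the moment at which its call begins: read the wrist's pose just before it. camera_info takes no time and is no camera call; for the wrist camera it gives the pose at the moment of the call.
- arm.sign_off(): hands the job in, once; it reports no verdict.
Trained networks look in the newest picture that a camera, given by its name, has taken for a name from the list of things; names that differ only in an ending like _2 or _b are one class to them, and where a whole thing is asked for, a point or a joint stands for the part that bears it (a point fixed in the world has none). Each returns a list of dicts, best first, with "confidence" (0 to 1); they miss things now and then, are a little off and sometimes report something else, mostly with a low value. They report only what shows in the picture. A call takes as long as a camera call. They do not tell look-alikes from the thing itself.
- arm.trace(camera, query): "region" (400x640 bool, what is visible of it) and "box" ([left, top, width, height] in pixels, round what is visible of it).
- arm.landmark_of(camera, query): "at" ([column, row] in pixels: a listed point, or the origin of a listed thing).
The state is a dict: "clock": time; "joints": joint angles; "dq": joint speeds; "joint_efforts": joint torques, N m; "position": TCP position; "ee_rot": TCP orientation; "force": force on the tool from outside, world axes, zero at the start; "ft_torque": the same for the moment, N m; "width": opening from 0.0 (shut) to 1.0 (fully open).
Only numpy, scipy, OpenCV 4.12 (cv2) and the standard library are available. Lean on these libraries where they do the work, as an engineer would, in place of code of your own. Each camera call takes 0.05 s, during which the arm holds its last target. There are 200 camera calls.

TASK

Slide the blue top tile sideways off the stack in the wooden tile holder, along the channel onto the steel decorating ledge, press it against the black sprung end stop until the stop gives a few millimetres, and leave it lying flat there against the stop. Slide it, do not lift it out of the channel; the stack stands on a sprung floor, so over the stack press only lightly and do not push it down; nowhere press hard enough to crack the tile (30 N). Leave the two white tiles below where they are, and leave the cup, the blue paint pot and the black sanding block alone.

Things in the scene. Friction and masses are not known exactly. Their poses are not given: they have to be found in the camera images.
- holder: Wooden tile holder on four feet, fixed, 125 mm wide: a channel open at the top, 103 mm between its rails. It stands 2 to 16 mm off the table; heights here are over its underside. Rails and walls are 60 mm high. Origin: in its underside; y along the channel from stack to stop, x across, z up. Along y: back wall -108.5 mm, stack pocket to 0 (7 mm free before the tiles), ledge 0 to 108.5, stop face 108.5.
- holder_rest (a point): Where the centre of the blue tile is once it lies on the ledge touching the unpressed end stop (holder frame x 0, y +58.5, z 54.5 mm). The ledge is flat bare steel, top at 48.5 mm, 1.5 mm lower than the underside of the blue tile on the unpressed stack. Axes as the holder's.
- stop (a joint): Travel (m) of the black rubber end stop bar, 100 mm wide and as high as the rails, pushed back along the holder's +y: 0 at rest, 0.009 fully back. A spring holds it at 0 with 2 N and adds 0.5 N per mm; a damper (1.5 N at 10 mm/s) makes it give slowly and come slowly back, with the tile, when let go. It must once give over 2 mm.
- tile_top_mid (a point): Centre, half-way up, of the loose blue top tile, 100 x 100 x 12 mm, about 0.24 kg. On the stack its flat top face is at 62 mm in the holder frame, 2 mm above rails and back wall, so its edges are shielded and cannot be pinched. It has 1.5 mm play to each rail and 115.5 mm to travel along the holder's +y to the stop. Axes as the holder's.
- tile_middle_mid (a point): Centre of the white tile under the blue one, 100 x 100 x 12 mm, loose, its top face at 50 mm in the holder frame. The stack's floor is sprung: it stays up under about 4.5 to 6 N of extra press, then sinks about 1 mm per 0.8 N, up to 12 mm, and springs back. Once sunk over 1.5 mm the blue tile catches on the edge of the ledge.
- tile_low_mid (a point): Centre of the lowest white tile, 100 x 100 x 12 mm, loose; it lies on the sprung floor, whose top is at 26 mm in the holder frame. The white tiles can be dragged forward up to 7 mm, which they must not be.
- cup: Loose cream clay cup, 83 mm wide, 83 mm high, standing behind the holder's back wall. Origin: centre of its underside. Bystander.
- blue_pot: Loose small white pot of blue paint, 44 mm wide, 30 mm high, standing beside the holder's ledge on its -x side. Origin: centre of its underside. Bystander.
- black_block: Loose black sanding block, 46 x 74 x 27 mm, lying beside the holder's pocket on its -x side. Origin: centre of its underside. Bystander.
- tile_top: The same blue tile; origin at the centre of its underside. Tile on tile, ledge and rails slides easily (friction about 0.35); its matt top grips a fingertip better (about 0.8). A fingertip, or the shut fingers, pressing 4 N drags it off the stack; 10 to 18 N, once over the firm ledge, also pushes the stop back. Over 30 N cracks it.
Things that resemble listed ones, but are neither listed nor needed, are in the scene too. What is shaped like the tile_top but pink or turquoise is not meant.

How it is judged:
By the outcome, as a careful person would: the job done as asked, in the order asked, and still so for the second after the job is handed in, with the robot touching nothing.
It also fails if it takes over 48 s, if anything falls off the work surface, if the arm or the gripper's body presses on something with over 40 N, if the wrist force passes 120 N, or if a joint passes its speed limit or range.

## Working session

There is one attempt and no reset: what is moved stays moved. The work goes in short steps, Python scripts to look and compute and a tool call to move; the robot and the scene stay as the last step left them, time stands still between calls to the robot, and variables do not carry over. Pictures are saved under pics/ and viewed, about 8 in all and at most 12, crops included, and the job is handed in when it is done.

Besides the shell and the picture viewer there is one more tool, called after ">>>" as name([rows], argument=value, ...), one row to a line, values as JSON. jog_arm: Moves the arm, as the interface text tells. Its arguments: {"type":"object","properties":{"commands":{"type":"array","items":{"type":"object","properties":{"translation":{"type":"array","items":{"type":"number"}},"turn":{"type":"array","items":{"type":"number"}}}}},"claw":{"type":"number"},"grip_force":{"type":"number"}},"required":["commands"]}

```bash
mkdir -p pics
python3 - <<'E'
from cell import arm
import cv2,numpy as np
s=arm.observe();print({k:np.round(v,3).tolist() for k,v in s.items()})
ims=[]
for c in("scene","top"):
    im=arm.get_image(c);cv2.imwrite(f"pics/{c}0.png",im)
    i=arm.camera_info(c);print(c,i)
    for q in("tile_top_mid","holder","holder_rest","stop","tile_middle_mid"):
        try:
            for d in arm.landmark_of(c,q)[:3]:print(q,np.round(d["at"],1),round(d["confidence"],2))
        except Exception as e:print(q,e)
    for q in("tile_top","holder"):
        for d in arm.trace(c,q)[:3]:print(q,d["box"],round(d["confidence"],2))
E
ls
```

```text
{'clock': 0.0, 'joints': [-1.365, 0.435, 0.025, 1.574, -0.012, 1.134, -0.075], 'dq': [0.001, -0.002, 0.002, -0.001, -0.001, 0.001, -0.002], 'joint_efforts': [0.001, -66.784, 0.985, -31.446, -0.06, 0.043, 0.0], 'position': [0.19, 0.595, 0.226], 'ee_rot': [2.536, 1.853, -0.002], 'force': [-1.683, -0.265, 0.406], 'ft_torque': [0.029, -0.007, 0.008], 'width': 1.001}
scene {'vertical_fov': 46.97507038313561, 'cx': 316.8549739703677, 'cy': 198.8782358813222, 'eye': array([0.00614677, 1.28748762, 0.5991988 ]), 'rotation': array([ 0.31742   , -1.4572702 , -2.34572834])}
tile_top_mid [262.7 322.2] 0.91
tile_top_mid [330.  185.4] 0.66
tile_top_mid [390.6 177.3] 0.47
holder [319.3 211.8] 0.72
holder_rest [302.9 201.6] 0.58
stop it knows: black_block, blue_pot, cup, holder, holder_rest, tile_low_mid, tile_middle_mid, tile_top, tile_top_mid
tile_top [305.2, 174.8, 37.4, 20.4] 0.95
tile_top [224.2, 299.8, 74.2, 44.8] 0.89
tile_top [385.5, 166.4, 11.8, 22.0] 0.42
holder [267.0, 176.7, 94.3, 65.6] 0.97
top {'vertical_fov': 52.945112783880305, 'cx': 316.1391425903637, 'cy': 199.0175051424422, 'eye': array([0.26476778, 0.34543011, 1.20860342]), 'rotation': array([ 0.09741616, -0.10680684, -1.59436494])}
tile_top_mid [191.9 216.9] 0.97
tile_top_mid [449.7 221. ] 0.91
tile_top_mid [363.5 186.5] 0.62
holder [338.6 184.2] 0.72
holder_rest [318.1 177.2] 0.61
stop it knows: black_block, blue_pot, cup, holder, holder_rest, tile_low_mid, tile_middle_mid, tile_top, tile_top_mid
tile_middle_mid [337.  184.6] 0.62
tile_top [170.4, 199.7, 40.7, 36.6] 0.85
tile_top [425.2, 200.1, 44.0, 40.6] 0.72
tile_top [338.1, 167.6, 43.0, 39.5] 0.57
holder [287.0, 150.2, 93.8, 63.6] 0.84
pics
```

View pics/scene0.png

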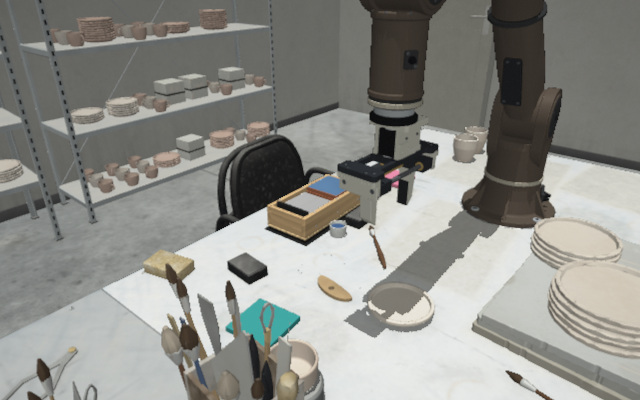

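View pics/top0.png

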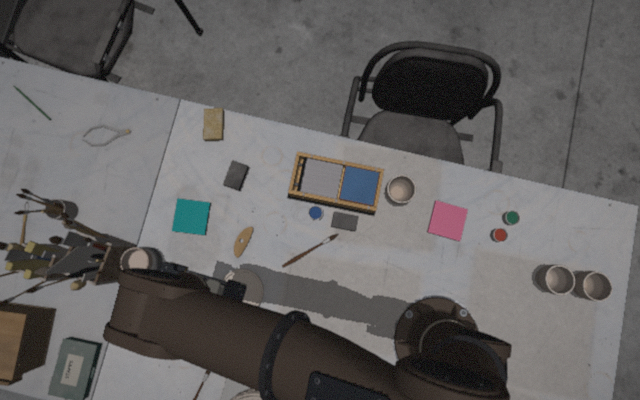

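The blue tile is at about (361,186) in the top view. The turquoise (191,217) and pink (448,221) tiles are look-alikes outside the holder. The ledge extends to the left, with the black stop at about (298,172). I'll measure this next.

```bash
cat > h.py <<'E'
import numpy as np,cv2
from scipy.spatial.transform import Rotation as R
def ray(info,px):
    f=200/np.tan(np.radians(info["vertical_fov"])/2)
    px=np.atleast_2d(px)
    d=np.c_[(px[:,0]-info["cx"])/f,-(px[:,1]-info["cy"])/f,-np.ones(len(px))]
    return R.from_rotvec(info["rotation"]).apply(d)
def onplane(info,px,z):
    d=ray(info,px);e=np.array(info["eye"]);return e+d*((z-e[2])/d[:,2])[:,None]
def proj(info,P):
    f=200/np.tan(np.radians(info["vertical_fov"])/2)
    c=R.from_rotvec(info["rotation"]).inv().apply(np.atleast_2d(P)-info["eye"])
    return np.c_[info["cx"]-f*c[:,0]/c[:,2],info["cy"]+f*c[:,1]/c[:,2]]
def bluerect(im,near):
    hsv=cv2.cvtColor(im,cv2.COLOR_BGR2HSV)
    m=((abs(hsv[...,0].astype(int)-108)<10)&(hsv[...,1]>110)).astype(np.uint8)
    n,l,st,c=cv2.connectedComponentsWithStats(m)
    k=min([i for i in range(1,n) if st[i,4]>150],key=lambda i:np.hypot(*(c[i]-near)))
    cn=max(cv2.findContours((l==k).astype(np.uint8),0,1)[0],key=len)
    return c[k],cv2.minAreaRect(cn),st[k,4]
E
python3 - <<'E'
from cell import arm
from h import *
im=cv2.imread("pics/top0.png");i=arm.camera_info("top")
c,r,a=bluerect(im,np.array([361,186]));print(c,r,a)
for z in(.064,.072,.078):
    w=onplane(i,c,z)[0];b=onplane(i,cv2.boxPoints(r),z)
    print(z,w.round(4),np.linalg.norm(np.diff(b[:,:2],axis=0),axis=1).round(4),np.degrees(np.arctan2(*(np.diff(b[:,:2],axis=0).T[::-1]))).round(1))
# holder long direction
st=onplane(i,[298,172],.07)[0];print("stop",st.round(3))
# scene check for height
si=arm.camera_info("scene");s=cv2.imread("pics/scene0.png")
print(onplane(si,[[337.8,231]],0).round(3), onplane(i,[[315.8,213]],.03).round(3))
crop=cv2.resize(im[140:240,270:430],None,fx=5,fy=5,interpolation=2)
cv2.imwrite("pics/c1.png",crop)
E
```

```text
[358.98477157 185.02030457] ((359.09619140625, 185.01922607421875), (31.96692657470703, 31.378576278686523), 11.309932708740234) 985
0.064 [0.4514 0.2118 0.064 ] [0.0921 0.0926 0.092 ] [ -13.1 -103.   166.3]
0.072 [0.4501 0.2128 0.072 ] [0.0915 0.092  0.0913] [ -13.1 -103.   166.3]
0.078 [0.4491 0.2135 0.078 ] [0.091  0.0915 0.0908] [ -13.1 -103.   166.3]
stop [0.493 0.387 0.07 ]
[[0.383 0.332 0.   ]] [[0.377 0.338 0.03 ]]
```

View pics/c1.png

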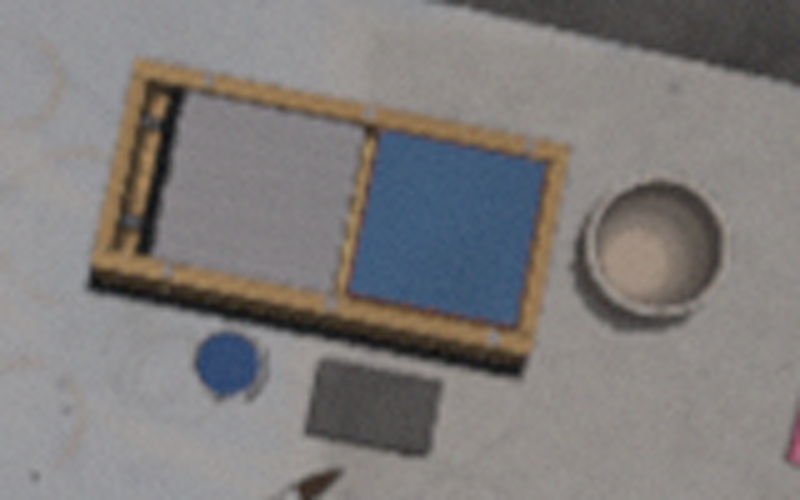

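The blue tile sits at crop (447,230), inside the holder against the back wall with the ledge to its left. That fits the description, so it is the one meant. Next I compute the approach.

Run:
```python
from cell import arm
from h import *
i=arm.camera_info("top")
p=np.array([[568,150],[140,65],[97,262],[528,347]])/5+[270,140]
w=onplane(i,p,.069);print(w.round(4),w.mean(0).round(4),np.linalg.norm(np.diff(w,axis=0),axis=1).round(3))
for a,b in((0,1),(3,2)):d=w[b]-w[a];print(np.degrees(np.arctan2(d[1],d[0])).round(2))
s=arm.observe();Rt=R.from_rotvec(s["ee_rot"]);print(Rt.as_matrix().round(3))
print("to tile +0.15",(Rt.inv().apply(np.array([.450,.2125,.16])-s["position"])*1000).round(1))
wi=arm.camera_info("wrist");print("cam in tool",Rt.inv().apply(wi["eye"]-s["position"]).round(3),(Rt.inv()*R.from_rotvec(wi["rotation"])).as_matrix().round(2).tolist())
```

```text
[[0.4927 0.1395 0.069 ]
 [0.5492 0.3858 0.069 ]
 [0.4342 0.4128 0.069 ]
 [0.3789 0.1678 0.069 ]] [0.4638 0.2765 0.069 ] [0.253 0.118 0.251]
77.07
77.27
[[ 0.304  0.953 -0.   ]
 [ 0.953 -0.304  0.   ]
 [ 0.    -0.    -1.   ]]
to tile +0.15 [-285.8  364.1   66.7]
cam in tool [ 0.002 -0.078 -0.158] [[1.0, -0.0, -0.0], [-0.0, -0.96, -0.29], [0.0, 0.29, -0.96]]
```

>>> jog_arm([
  {"translation":[-20,25,0],"turn":[0,0,-0.01]},
  {"translation":[-45,57,0],"turn":[0,0,-0.02]},
  {"translation":[-70,90,0],"turn":[0,0,-0.04]},
  {"translation":[-95,122,0],"turn":[0,0,-0.06]},
  {"translation":[-120,154,10],"turn":[0,0,-0.08]},
  {"translation":[-145,186,20],"turn":[0,0,-0.08]},
  {"translation":[-170,218,30],"turn":[0,0,-0.08]},
  {"translation":[-195,250,40],"turn":[0,0,-0.08]},
  {"translation":[-220,282,50],"turn":[0,0,-0.08]},
  {"translation":[-245,314,55],"turn":[0,0,-0.08]},
  {"translation":[-268,343,60],"turn":[0,0,-0.08]},
  {"translation":[-286,364,60],"turn":[0,0,-0.08]},
], claw=1, grip_force=20)

```text
clock: 1.7
position: [0.4512, 0.2088, 0.1661]
ee_rot: [2.462, 1.949, -0.001]
force: [0.5, 0.8, 0.3]
width: 0.178
```

>>> jog_arm([
  {"translation":[0,0,0],"turn":[0,0,0]},
  {"translation":[0,0,0],"turn":[0,0,0]},
  {"translation":[0,0,0],"turn":[0,0,0]},
  {"translation":[0,0,0],"turn":[0,0,0]},
])

```text
clock: 2.03
position: [0.4491, 0.2138, 0.1668]
ee_rot: [-2.458, -1.956, -0.0]
force: [0.5, 0.2, -0.2]
width: 0.004
```

Run:
```python
from cell import arm
from h import *
s=arm.observe();print({k:np.round(v,4).tolist() for k,v in s.items() if k in("clock","position","ee_rot","force","width")})
Rt=R.from_rotvec(s["ee_rot"]);M=Rt.as_matrix();print("tool x deg",np.degrees(np.arctan2(M[1,0],M[0,0])),"tilt",M[:,2].round(4))
wi=arm.camera_info("wrist");im=arm.get_image("wrist");cv2.imwrite("pics/w1.png",im)
i=arm.camera_info("top")
for d in arm.landmark_of("wrist","tile_top_mid")[:2]:print(d)
for h in(.064,.07,.078):
    P=onplane(i,[359.2,185.3],h)[0];print(h,P.round(4),proj(wi,P).round(1))
```

```text
{'clock': 2.0333, 'position': [0.4491, 0.2138, 0.1668], 'ee_rot': [-2.4579, -1.9556, -0.0005], 'force': [0.5482, 0.2382, -0.1547], 'width': 0.0038}
tool x deg 77.01252935666308 tilt [-2.e-04  7.e-04 -1.e+00]
{'at': [315.7, 202.1], 'confidence': 0.87}
{'at': [43.3, 148.2], 'confidence': 0.73}
0.064 [0.4505 0.2112 0.064 ] [[313.5 202.6]]
0.07 [0.4496 0.212  0.07  ] [[314.  203.4]]
0.078 [0.4483 0.2129 0.078 ] [[314.6 204.5]]
```

View pics/w1.png

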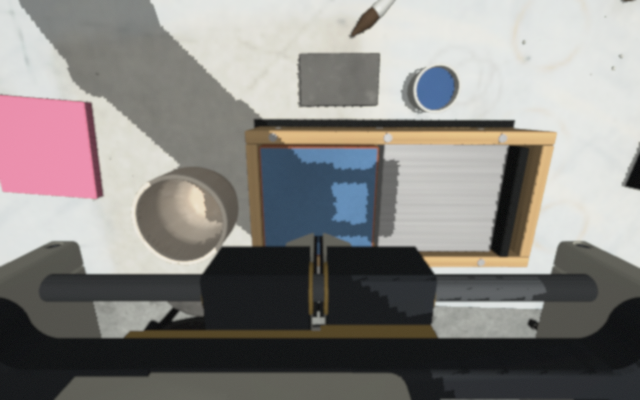

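>>> jog_arm([
  {"translation":[7,0,28],"turn":[0,0,0]},
  {"translation":[14,0,56],"turn":[0,0,0]},
  {"translation":[20,0,76],"turn":[0,0,0]},
  {"translation":[20,0,84],"turn":[0,0,0]},
  {"translation":[20,0,86],"turn":[0,0,0]},
  {"translation":[20,0,86],"turn":[0,0,0]},
  {"translation":[20,0,86],"turn":[0,0,0]},
  {"translation":[20,0,86],"turn":[0,0,0]},
])

```text
clock: 2.8
position: [0.4551, 0.232, 0.082]
ee_rot: [2.461, 1.953, 0.003]
force: [1.1, 0.7, 0.8]
width: 0.009
```

Run:
```python
from cell import arm
from h import *
im=arm.get_image("scene");si=arm.camera_info("scene");ti=arm.camera_info("top")
for q in ("holder",):
    for d in arm.trace("scene",q)[:1]:print(d["box"])
cv2.imwrite("pics/s2.png",cv2.resize(im[150:270,240:400],None,fx=5,fy=5,interpolation=2))
# predicted rail-top near corner (stop end, -x) from top camera, vs height
for h in (.062,.069,.076):
    P=onplane(ti,np.array([[97,262],[140,65],[528,347]])/5+[270,140],h);print(h,((proj(si,P)-[240,150])*5).round(0).tolist())
```

```text
[269.4, 177.8, 92.5, 61.4]
0.062 [[327.0, 349.0], [146.0, 280.0], [608.0, 175.0]]
0.069 [[329.0, 336.0], [149.0, 269.0], [609.0, 165.0]]
0.076 [[331.0, 324.0], [152.0, 257.0], [610.0, 154.0]]
```

View pics/s2.png

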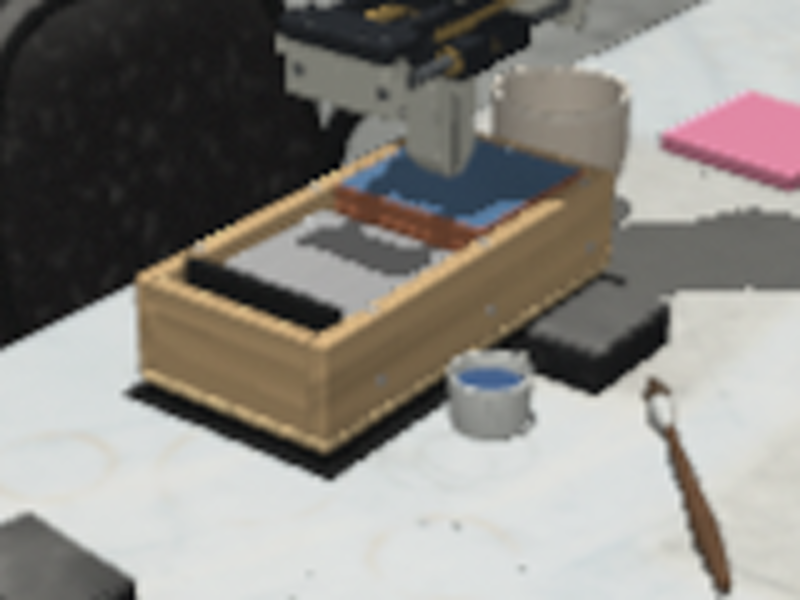

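The scene view shows the finger above the blue tile at crop (445,165). The rail corner at (327,347) fits a rail height of about 63 mm, so the tile top should be at about 65–68 mm.

>>> jog_arm([
  {"translation":[0,0,4],"turn":[0,0,0]},
  {"translation":[0,0,7],"turn":[0,0,0]},
  {"translation":[0,0,9],"turn":[0,0,0]},
  {"translation":[0,0,9],"turn":[0,0,0]},
  {"translation":[0,0,9],"turn":[0,0,0]},
  {"translation":[0,0,9],"turn":[0,0,0]},
  {"translation":[0,0,9],"turn":[0,0,0]},
])

```text
clock: 3.48
position: [0.4544, 0.2318, 0.0719]
ee_rot: [-2.461, -1.953, -0.0]
force: [-2.8, -0.4, 5.1]
width: 0.004
```

>>> jog_arm([
  {"translation":[0,0,0.5],"turn":[0,0,0]},
  {"translation":[0,0,1],"turn":[0,0,0]},
  {"translation":[0,0,1],"turn":[0,0,0]},
  {"translation":[0,0,1],"turn":[0,0,0]},
])

```text
clock: 3.82
position: [0.4543, 0.2318, 0.0709]
ee_rot: [-2.461, -1.953, 0.0]
force: [-1.3, -1.1, 4.9]
width: 0.01
```

>>> jog_arm([
  {"translation":[0,0,-1],"turn":[0,0,0]},
  {"translation":[0,0,-1],"turn":[0,0,0]},
  {"translation":[0,0,-1],"turn":[0,0,0]},
])

```text
clock: 4.07
position: [0.4543, 0.2318, 0.0718]
ee_rot: [-2.461, -1.953, -0.0]
force: [-1.1, -0.5, 5.5]
width: 0.006
```

>>> jog_arm([
  {"translation":[0,0,-1],"turn":[0,0,0]},
  {"translation":[0,0,-1],"turn":[0,0,0]},
  {"translation":[0,0,-1],"turn":[0,0,0]},
])

```text
clock: 4.32
position: [0.4543, 0.2318, 0.0726]
ee_rot: [-2.46, -1.953, 0.0]
force: [-0.1, -0.2, -0.6]
width: 0.003
```

>>> jog_arm([
  {"translation":[0,0,-1],"turn":[0,0,0]},
  {"translation":[0,0,-1],"turn":[0,0,0]},
  {"translation":[0,0,-1],"turn":[0,0,0]},
])

```text
clock: 4.57
position: [0.4543, 0.2318, 0.0737]
ee_rot: [-2.461, -1.953, -0.0]
force: [-0.2, 0.4, 0.4]
width: 0.005
```

Contact is at z≈0.0722, and the arm is stiff, so I'll approach in 0.2 mm steps.

>>> jog_arm([
  {"translation":[0,0,1.0],"turn":[0,0,0]},
  {"translation":[0,0,1.2],"turn":[0,0,0]},
  {"translation":[0,0,1.3],"turn":[0,0,0]},
  {"translation":[0,0,1.3],"turn":[0,0,0]},
])

```text
clock: 4.9
position: [0.4543, 0.2318, 0.0724]
ee_rot: [-2.461, -1.953, 0.0]
force: [0.1, -0.1, 0.7]
width: -0.002
```

>>> jog_arm([
  {"translation":[0,0,0.2],"turn":[0,0,0]},
  {"translation":[0,0,0.2],"turn":[0,0,0]},
  {"translation":[0,0,0.2],"turn":[0,0,0]},
])

```text
clock: 5.15
position: [0.4544, 0.2318, 0.0722]
ee_rot: [2.461, 1.953, 0.0]
force: [0.4, -0.3, -0.5]
width: 0.003
```

>>> jog_arm([
  {"translation":[0,0,0.2],"turn":[0,0,0]},
  {"translation":[0,0,0.2],"turn":[0,0,0]},
  {"translation":[0,0,0.2],"turn":[0,0,0]},
])

```text
clock: 5.4
position: [0.4543, 0.2318, 0.072]
ee_rot: [-2.461, -1.953, -0.0]
force: [-0.1, 0.9, -0.2]
width: 0.005
```

>>> jog_arm([
  {"translation":[0,0,0.1],"turn":[0,0,0]},
  {"translation":[0,0,0.1],"turn":[0,0,0]},
  {"translation":[0,0,0.1],"turn":[0,0,0]},
])

```text
clock: 5.65
position: [0.4544, 0.2318, 0.072]
ee_rot: [-2.461, -1.953, -0.0]
force: [-0.5, 0.8, 1.6]
width: 0.009
```

>>> jog_arm([
  {"translation":[0,0,0.1],"turn":[0,0,0]},
  {"translation":[0,0,0.1],"turn":[0,0,0]},
  {"translation":[0,0,0.1],"turn":[0,0,0]},
])

```text
clock: 5.9
position: [0.4544, 0.2318, 0.072]
ee_rot: [-2.461, -1.953, -0.0]
force: [-1.5, -0.9, 4.9]
width: 0.003
```

>>> jog_arm([
  {"translation":[0.7,0,0],"turn":[0,0,0]},
  {"translation":[1.4,0,0],"turn":[0,0,0]},
  {"translation":[2.1,0,0],"turn":[0,0,0]},
  {"translation":[2.8,0,0],"turn":[0,0,0]},
  {"translation":[3.4,0,0],"turn":[0,0,0]},
  {"translation":[4,0,0],"turn":[0,0,0]},
])

```text
clock: 6.4
position: [0.4553, 0.2357, 0.0718]
ee_rot: [2.461, 1.953, 0.0]
force: [0.0, -2.4, 4.5]
width: 0.005
```

```bash
cat > t.py <<'E'
from cell import arm
from h import *
ti=arm.camera_info("top");T=arm.get_image("top")
F=[arm.observe()["force"]]
c,r,a=bluerect(T,np.array([350,183]));s=arm.observe();F.append(s["force"])
d=np.array([np.cos(np.radians(77)),np.sin(np.radians(77)),0])
print("F",np.round(F,1).tolist(),"area",a,"z",s["position"][2].round(4),"t",round(s["clock"],2))
hsv=cv2.cvtColor(T,cv2.COLOR_BGR2HSV);m=((abs(hsv[...,0].astype(int)-108)<10)&(hsv[...,1]>110))
p=np.argwhere(m)[:,::-1].astype(float);w=onplane(ti,p,.072);q=w-np.array([.4495,.2125,.072])
along=q@d;perp=q@np.array([d[1],-d[0],0]);k=(abs(perp)<.035)&(along>-.08)&(along<.2)
print("blue along range mm",(np.percentile(along[k],[1,50,99])*1000).round(1),k.sum(),"tcp along",((s["position"]-[.4495,.2125,.072])@d*1000).round(1))
E
python3 t.py
```

```text
F [[0.1, -3.5, 4.9], [0.1, -3.5, 4.9]] area 164 z 0.0718 t 6.45
blue along range mm [-38.8  -0.2  49.4] 86 tcp along 24.1
```

>>> jog_arm([
  {"translation":[0.8,0,-0.05],"turn":[0,0,0]},
  {"translation":[1.6,0,-0.05],"turn":[0,0,0]},
  {"translation":[2.4,0,-0.05],"turn":[0,0,0]},
  {"translation":[3.2,0,-0.05],"turn":[0,0,0]},
  {"translation":[4,0,-0.05],"turn":[0,0,0]},
  {"translation":[4.8,0,-0.05],"turn":[0,0,0]},
  {"translation":[5.4,0,-0.05],"turn":[0,0,0]},
  {"translation":[6,0,-0.05],"turn":[0,0,0]},
])

```text
clock: 7.12
position: [0.4566, 0.2416, 0.0719]
ee_rot: [-2.461, -1.953, -0.0]
force: [-0.5, -3.7, 5.6]
width: 0.005
```

Run:
```python
from cell import arm
from h import *
s=arm.observe();print(np.round(s["force"],1),s["position"].round(4))
a=cv2.imread("pics/w1.png");b=arm.get_image("wrist");c=arm.get_image("scene")
cv2.imwrite("pics/w2.png",np.vstack([cv2.resize(b,None,fx=.9,fy=.9)[:240],cv2.resize(c[150:250,240:384],(576,336))]))if 0 else None
B=cv2.resize(b[100:280,180:600],(760,326));C=cv2.resize(c[165:225,260:400],(760,270)[:2][0:2],interpolation=2)
cv2.imwrite("pics/w2.png",np.vstack([B,C]))
```

```text
[-0.5 -3.7  5.6] [0.4566 0.2416 0.0719]
```

View pics/w2.png

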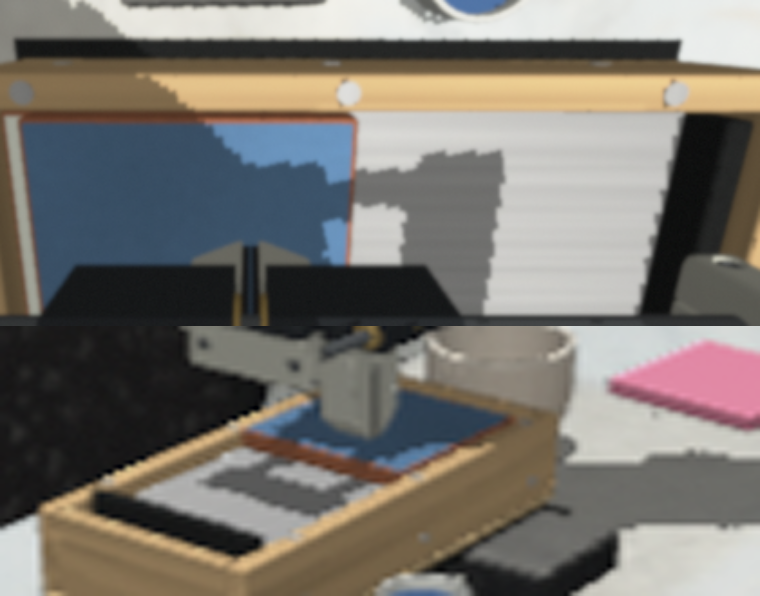

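The tile is sliding. The white tile now shows behind it at crop columns 5–25, and its front edge has passed the ledge edge. I'll ease off slightly and continue.

>>> jog_arm([
  {"translation":[1,0,-0.06],"turn":[0,0,0]},
  {"translation":[2,0,-0.06],"turn":[0,0,0]},
  {"translation":[3,0,-0.06],"turn":[0,0,0]},
  {"translation":[4,0,-0.06],"turn":[0,0,0]},
  {"translation":[5,0,-0.06],"turn":[0,0,0]},
  {"translation":[6,0,-0.06],"turn":[0,0,0]},
  {"translation":[7,0,-0.06],"turn":[0,0,0]},
  {"translation":[8,0,-0.06],"turn":[0,0,0]},
])

```text
clock: 7.88
position: [0.4585, 0.2494, 0.0719]
ee_rot: [2.461, 1.953, 0.0]
force: [-0.5, -2.3, 5.8]
width: 0.007
```

>>> jog_arm([
  {"translation":[1,0,0],"turn":[0,0,0]},
  {"translation":[2,0,0],"turn":[0,0,0]},
  {"translation":[3,0,0],"turn":[0,0,0]},
  {"translation":[4,0,0],"turn":[0,0,0]},
  {"translation":[5,0,0],"turn":[0,0,0]},
  {"translation":[6,0,0],"turn":[0,0,0]},
])

```text
clock: 8.38
position: [0.4598, 0.2553, 0.0719]
ee_rot: [-2.461, -1.953, -0.0]
force: [-0.3, -3.3, 5.1]
width: 0.006
```

>>> jog_arm([
  {"translation":[1,0,0],"turn":[0,0,0]},
  {"translation":[2,0,0],"turn":[0,0,0]},
  {"translation":[3,0,0],"turn":[0,0,0]},
  {"translation":[4,0,0],"turn":[0,0,0]},
  {"translation":[5,0,0],"turn":[0,0,0]},
  {"translation":[6,0,0],"turn":[0,0,0]},
])

```text
clock: 8.88
position: [0.4612, 0.2611, 0.0719]
ee_rot: [-2.461, -1.953, -0.0]
force: [-0.8, -2.5, 3.9]
width: 0.005
```

>>> jog_arm([
  {"translation":[1,0,0],"turn":[0,0,0]},
  {"translation":[2,0,0],"turn":[0,0,0]},
  {"translation":[3,0,0],"turn":[0,0,0]},
  {"translation":[4,0,0],"turn":[0,0,0]},
])

```text
clock: 9.22
position: [0.4621, 0.265, 0.0719]
ee_rot: [-2.461, -1.953, -0.0]
force: [-0.1, -2.1, 3.3]
width: 0.007
```

>>> jog_arm([
  {"translation":[1,0,0.08],"turn":[0,0,0]},
  {"translation":[2,0,0.1],"turn":[0,0,0]},
  {"translation":[3,0,0.12],"turn":[0,0,0]},
  {"translation":[4,0,0.15],"turn":[0,0,0]},
])

```text
clock: 9.55
position: [0.463, 0.269, 0.0718]
ee_rot: [-2.461, -1.953, -0.0]
force: [-0.9, -2.0, 3.1]
width: 0.002
```

>>> jog_arm([
  {"translation":[1,0,0.03],"turn":[0,0,0]},
  {"translation":[2,0,0.06],"turn":[0,0,0]},
  {"translation":[3,0,0.09],"turn":[0,0,0]},
  {"translation":[4,0,0.12],"turn":[0,0,0]},
])

```text
clock: 9.88
position: [0.4639, 0.2729, 0.0716]
ee_rot: [-2.46, -1.953, 0.0]
force: [-0.2, -2.0, 2.2]
width: 0.005
```

>>> jog_arm([
  {"translation":[0,0,0.1],"turn":[0,0,0]},
  {"translation":[0,0,0.15],"turn":[0,0,0]},
  {"translation":[0,0,0.15],"turn":[0,0,0]},
])

```text
clock: 10.13
position: [0.4639, 0.2731, 0.0716]
ee_rot: [-2.46, -1.953, -0.001]
force: [-0.4, -0.6, 3.0]
width: 0.008
```

>>> jog_arm([
  {"translation":[1,0,0.06],"turn":[0,0,0]},
  {"translation":[2,0,0.1],"turn":[0,0,0]},
  {"translation":[3,0,0.13],"turn":[0,0,0]},
  {"translation":[4,0,0.16],"turn":[0,0,0]},
  {"translation":[5,0,0.18],"turn":[0,0,0]},
  {"translation":[6,0,0.2],"turn":[0,0,0]},
])

```text
clock: 10.63
position: [0.4654, 0.2783, 0.0714]
ee_rot: [2.461, 1.953, -0.0]
force: [-1.2, -2.4, 4.7]
width: 0.007
```

>>> jog_arm([
  {"translation":[1,0,0.02],"turn":[0,0,0]},
  {"translation":[2,0,0.04],"turn":[0,0,0]},
  {"translation":[3,0,0.06],"turn":[0,0,0]},
  {"translation":[4,0,0.08],"turn":[0,0,0]},
  {"translation":[5,0,0.1],"turn":[0,0,0]},
  {"translation":[6,0,0.12],"turn":[0,0,0]},
])

```text
clock: 11.13
position: [0.4668, 0.2841, 0.0713]
ee_rot: [2.461, 1.953, -0.0]
force: [0.3, -2.3, 5.8]
width: 0.0
```

>>> jog_arm([
  {"translation":[1.5,0,0.01],"turn":[0,0,0]},
  {"translation":[3,0,0.02],"turn":[0,0,0]},
  {"translation":[4.5,0,0.03],"turn":[0,0,0]},
  {"translation":[6,0,0.04],"turn":[0,0,0]},
  {"translation":[7.5,0,0.06],"turn":[0,0,0]},
  {"translation":[9,0,0.08],"turn":[0,0,0]},
  {"translation":[10.5,0,0.1],"turn":[0,0,0]},
  {"translation":[12,0,0.12],"turn":[0,0,0]},
])

```text
clock: 11.8
position: [0.4694, 0.296, 0.0712]
ee_rot: [2.461, 1.953, 0.0]
force: [-1.4, -3.2, 4.3]
width: 0.003
```

>>> jog_arm([
  {"translation":[1.5,0,0.01],"turn":[0,0,0]},
  {"translation":[3,0,0.02],"turn":[0,0,0]},
  {"translation":[4.5,0,0.03],"turn":[0,0,0]},
  {"translation":[6,0,0.04],"turn":[0,0,0]},
  {"translation":[7.5,0,0.06],"turn":[0,0,0]},
  {"translation":[9,0,0.08],"turn":[0,0,0]},
  {"translation":[10.5,0,0.1],"turn":[0,0,0]},
  {"translation":[12,0,0.12],"turn":[0,0,0]},
])

```text
clock: 12.47
position: [0.4722, 0.3076, 0.071]
ee_rot: [2.461, 1.953, -0.0]
force: [0.4, -3.7, 4.4]
width: 0.007
```

>>> jog_arm([
  {"translation":[1.5,0,0.08],"turn":[0,0,0]},
  {"translation":[3,0,0.1],"turn":[0,0,0]},
  {"translation":[4.5,0,0.12],"turn":[0,0,0]},
  {"translation":[6,0,0.14],"turn":[0,0,0]},
  {"translation":[7.5,0,0.16],"turn":[0,0,0]},
  {"translation":[9,0,0.18],"turn":[0,0,0]},
  {"translation":[10.5,0,0.2],"turn":[0,0,0]},
  {"translation":[12,0,0.22],"turn":[0,0,0]},
])

```text
clock: 13.13
position: [0.475, 0.3192, 0.071]
ee_rot: [2.461, 1.953, 0.0]
force: [-0.7, -3.6, 6.9]
width: 0.006
```

>>> jog_arm([
  {"translation":[1.5,0,0.05],"turn":[0,0,0]},
  {"translation":[3,0,0.1],"turn":[0,0,0]},
  {"translation":[4.5,0,0.15],"turn":[0,0,0]},
  {"translation":[6,0,0.18],"turn":[0,0,0]},
  {"translation":[7.5,0,0.2],"turn":[0,0,0]},
  {"translation":[9,0,0.22],"turn":[0,0,0]},
])

```text
clock: 13.63
position: [0.4772, 0.3279, 0.0709]
ee_rot: [2.461, 1.952, 0.0]
force: [-0.9, -4.6, 9.0]
width: 0.008
```

>>> jog_arm([
  {"translation":[1,0,0.03],"turn":[0,0,0]},
  {"translation":[2,0,0.06],"turn":[0,0,0]},
  {"translation":[3,0,0.1],"turn":[0,0,0]},
  {"translation":[4,0,0.13],"turn":[0,0,0]},
  {"translation":[5,0,0.16],"turn":[0,0,0]},
  {"translation":[6,0,0.2],"turn":[0,0,0]},
])

```text
clock: 14.13
position: [0.4783, 0.3338, 0.0705]
ee_rot: [2.461, 1.953, -0.0]
force: [-1.3, -3.1, 7.4]
width: 0.003
```

>>> jog_arm([
  {"translation":[0,0,0.1],"turn":[0,0,0]},
  {"translation":[1,0,0.18],"turn":[0,0,0]},
  {"translation":[2,0,0.22],"turn":[0,0,0]},
  {"translation":[3,0,0.22],"turn":[0,0,0]},
  {"translation":[4,0,0.22],"turn":[0,0,0]},
  {"translation":[5,0,0.22],"turn":[0,0,0]},
  {"translation":[6,0,0.22],"turn":[0,0,0]},
])

```text
clock: 14.72
position: [0.4799, 0.3395, 0.0705]
ee_rot: [2.461, 1.952, 0.0]
force: [-1.6, -3.3, 8.8]
width: 0.008
```

>>> jog_arm([
  {"translation":[0,0,0.1],"turn":[0,0,0]},
  {"translation":[0.7,0,0.16],"turn":[0,0,0]},
  {"translation":[1.4,0,0.2],"turn":[0,0,0]},
  {"translation":[2.1,0,0.2],"turn":[0,0,0]},
  {"translation":[2.8,0,0.2],"turn":[0,0,0]},
  {"translation":[3.5,0,0.2],"turn":[0,0,0]},
  {"translation":[4,0,0.2],"turn":[0,0,0]},
])

```text
clock: 15.3
position: [0.4809, 0.3434, 0.0705]
ee_rot: [2.461, 1.952, 0.0]
force: [-1.0, -4.8, 10.3]
width: 0.002
```

>>> jog_arm([
  {"translation":[0,0,0.12],"turn":[0,0,0]},
  {"translation":[0.3,0,0.2],"turn":[0,0,0]},
  {"translation":[0.6,0,0.25],"turn":[0,0,0]},
  {"translation":[0.9,0,0.25],"turn":[0,0,0]},
  {"translation":[1.2,0,0.25],"turn":[0,0,0]},
  {"translation":[1.5,0,0.25],"turn":[0,0,0]},
  {"translation":[1.8,0,0.25],"turn":[0,0,0]},
  {"translation":[2.1,0,0.25],"turn":[0,0,0]},
  {"translation":[2.4,0,0.25],"turn":[0,0,0]},
])

```text
clock: 16.05
position: [0.4815, 0.3453, 0.0704]
ee_rot: [2.461, 1.952, -0.0]
force: [-2.7, -7.7, 15.0]
width: 0.006
```

>>> jog_arm([
  {"translation":[0.3,0,0],"turn":[0,0,0]},
  {"translation":[0.6,0,0],"turn":[0,0,0]},
  {"translation":[0.9,0,0],"turn":[0,0,0]},
  {"translation":[1.2,0,0],"turn":[0,0,0]},
  {"translation":[1.5,0,0],"turn":[0,0,0]},
  {"translation":[1.8,0,0],"turn":[0,0,0]},
  {"translation":[2.1,0,0],"turn":[0,0,0]},
  {"translation":[2.4,0,0],"turn":[0,0,0]},
  {"translation":[2.7,0,0],"turn":[0,0,0]},
  {"translation":[3,0,0],"turn":[0,0,0]},
])

```text
clock: 16.88
position: [0.482, 0.347, 0.0704]
ee_rot: [2.461, 1.95, -0.003]
force: [-3.8, -10.4, 17.2]
width: 0.004
```

Run:
```python
from cell import arm
from h import *
s=arm.observe();print(np.round(s["force"],1),s["position"].round(4))
b=arm.get_image("wrist");cv2.imwrite("pics/w3.png",cv2.resize(b[100:280,180:600],(760,326)))
```

```text
[ -3.8 -10.4  17.2] [0.482  0.347  0.0704]
```

View pics/w3.png

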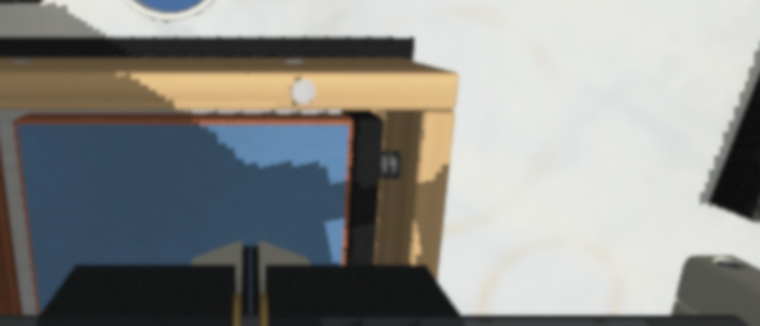

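>>> jog_arm([
  {"translation":[0.3,0,0],"turn":[0,0,0]},
  {"translation":[0.6,0,0],"turn":[0,0,0]},
  {"translation":[0.9,0,0],"turn":[0,0,0]},
  {"translation":[1.2,0,0],"turn":[0,0,0]},
  {"translation":[1.5,0,0],"turn":[0,0,0]},
  {"translation":[1.8,0,0],"turn":[0,0,0]},
  {"translation":[2.1,0,0],"turn":[0,0,0]},
  {"translation":[2.4,0,0],"turn":[0,0,0]},
  {"translation":[2.4,0,0],"turn":[0,0,0]},
  {"translation":[2.4,0,0],"turn":[0,0,0]},
])

```text
clock: 17.77
position: [0.4825, 0.3489, 0.0704]
ee_rot: [2.461, 1.95, -0.003]
force: [-3.1, -10.9, 18.3]
width: 0.005
```

Run:
```python
from cell import arm
from h import *
s=arm.observe();print(np.round(s["force"],1),s["position"].round(4),s["clock"])
b=arm.get_image("wrist");cv2.imwrite("pics/w4.png",b)
a=cv2.imread("pics/w3.png");b=cv2.resize(b[100:280,180:600],(760,326))
g=lambda im:im[185:200,330:460].mean(0).astype(int)
for im in(a,b):
    r=g(im);print([tuple(map(int,v)) for v in r[::6]])
```

```text
[ -3.1 -10.9  18.3] [0.4825 0.3489 0.0704] 17.7667
[(99, 77, 55), (98, 76, 55), (93, 75, 59), (39, 50, 76), (18, 18, 19), (20, 21, 20), (22, 23, 22), (21, 22, 21), (44, 60, 71), (47, 67, 80), (49, 69, 83), (48, 69, 82), (46, 65, 78), (50, 71, 85), (56, 79, 95), (73, 103, 124), (74, 104, 125), (72, 102, 123), (73, 103, 124), (101, 123, 139), (224, 227, 224), (228, 231, 229)]
[(97, 76, 55), (97, 76, 54), (93, 74, 59), (38, 49, 76), (18, 19, 19), (21, 21, 21), (20, 21, 20), (20, 21, 20), (32, 42, 49), (48, 68, 82), (48, 68, 82), (46, 64, 77), (50, 71, 85), (58, 82, 99), (73, 103, 125), (73, 103, 124), (72, 101, 122), (73, 103, 124), (115, 134, 146), (226, 228, 226), (227, 230, 228), (228, 231, 229)]
```

>>> jog_arm([
  {"translation":[-0.5,0,-0.1],"turn":[0,0,0]},
  {"translation":[-1,0,-0.2],"turn":[0,0,0]},
  {"translation":[-1.5,0,-0.3],"turn":[0,0,0]},
  {"translation":[-2,0,-0.5],"turn":[0,0,0]},
  {"translation":[-2,0,-0.8],"turn":[0,0,0]},
  {"translation":[-2,0,-1.5],"turn":[0,0,0]},
  {"translation":[-2,0,-4],"turn":[0,0,0]},
  {"translation":[-2,0,-15],"turn":[0,0,0]},
  {"translation":[-2,0,-40],"turn":[0,0,0]},
  {"translation":[-2,0,-70],"turn":[0,0,0]},
  {"translation":[-2,0,-100],"turn":[0,0,0]},
  {"translation":[-2,0,-110],"turn":[0,0,0]},
])

```text
clock: 18.82
position: [0.4833, 0.351, 0.1848]
ee_rot: [-2.46, -1.953, -0.01]
force: [-0.3, 0.0, -0.1]
width: 0.004
```

>>> jog_arm([
  {"translation":[-30,-20,0],"turn":[0,0,0]},
  {"translation":[-60,-45,0],"turn":[0,0,0]},
  {"translation":[-60,-75,-10],"turn":[0,0,0]},
  {"translation":[-60,-75,-10],"turn":[0,0,0]},
  {"translation":[-60,-75,-10],"turn":[0,0,0]},
  {"translation":[-60,-75,-10],"turn":[0,0,0]},
  {"translation":[-60,-75,-10],"turn":[0,0,0]},
  {"translation":[-60,-75,-10],"turn":[0,0,0]},
  {"translation":[-60,-75,-10],"turn":[0,0,0]},
  {"translation":[-60,-75,-10],"turn":[0,0,0]},
  {"translation":[-60,-75,-10],"turn":[0,0,0]},
  {"translation":[-60,-75,-10],"turn":[0,0,0]},
])

```text
clock: 19.82
position: [0.3952, 0.308, 0.1895]
ee_rot: [2.461, 1.953, -0.0]
force: [0.1, -0.0, -0.8]
width: 0.005
```

Run:
```python
from cell import arm
from h import *
s=arm.observe();print(np.round(s["force"],1),s["position"].round(4),s["clock"])
b=arm.get_image("wrist");c=arm.get_image("scene");t=arm.get_image("top")
cv2.imwrite("pics/f.png",np.vstack([np.hstack([cv2.resize(c[165:245,255:383],(400,250)),cv2.resize(t[140:220,270:398],(400,250),interpolation=2)]),cv2.resize(b,(800,500))[:330]]))
```

```text
[ 0.1 -0.  -0.8] [0.3952 0.308  0.1895] 19.8167
```

View pics/f.png

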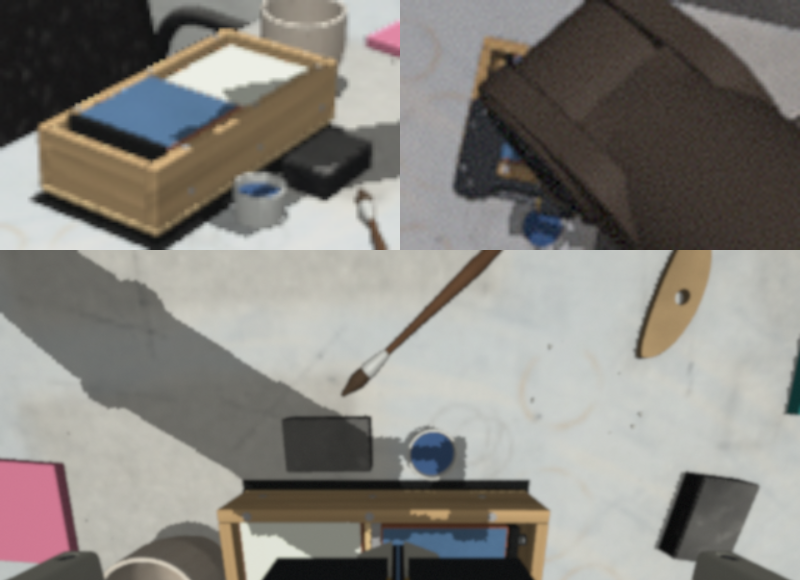

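>>> jog_arm([
  {"translation":[0,-40,-20],"turn":[0,0,0]},
  {"translation":[0,-65,-40],"turn":[0.08,0,0]},
  {"translation":[0,-65,-60],"turn":[0.16,0,0]},
  {"translation":[0,-65,-60],"turn":[0.25,0,0]},
  {"translation":[0,-65,-60],"turn":[0.35,0,0]},
  {"translation":[0,-65,-60],"turn":[0.35,0,0]},
  {"translation":[0,-65,-60],"turn":[0.35,0,0]},
  {"translation":[0,-65,-60],"turn":[0.35,0,0]},
])

```text
clock: 20.63
position: [0.3314, 0.3228, 0.2493]
ee_rot: [-2.234, -1.774, 0.313]
force: [-0.2, 0.0, -0.0]
width: 0.006
```

Run:
```python
from cell import arm
from h import *
s=arm.observe();print(np.round(s["force"],1),s["position"].round(4),s["clock"])
b=arm.get_image("wrist");cv2.imwrite("pics/f2.png",b)
M=R.from_rotvec(arm.camera_info("wrist")["rotation"]).as_matrix();print("view dir",-M[:,2].round(2))
print(proj(arm.camera_info("wrist"),[[.4638,.2765,.07]]))
```

```text
[-0.2  0.  -0. ] [0.3314 0.3228 0.2493] 20.6333
view dir [-0.06  0.01 -1.  ]
[[302.87178258 358.72587128]]
```

>>> jog_arm([
  {"translation":[0,0,0],"turn":[-0.12,0,0]},
  {"translation":[0,0,0],"turn":[-0.24,0,0]},
  {"translation":[0,0,0],"turn":[-0.36,0,0]},
  {"translation":[0,0,0],"turn":[-0.48,0,0]},
  {"translation":[0,0,0],"turn":[-0.6,0,0]},
  {"translation":[0,0,0],"turn":[-0.65,0,0]},
  {"translation":[0,0,0],"turn":[-0.65,0,0]},
  {"translation":[0,0,0],"turn":[-0.65,0,0]},
  {"translation":[0,0,0],"turn":[-0.65,0,0]},
])

```text
clock: 21.43
position: [0.3319, 0.3229, 0.25]
ee_rot: [2.268, 1.8, 0.272]
force: [0.7, -0.4, 0.2]
width: 0.006
```

Run:
```python
from cell import arm
from h import *
s=arm.observe();print(np.round(s["force"],1),s["position"].round(4),s["clock"])
b=arm.get_image("wrist");cv2.imwrite("pics/f3.png",cv2.resize(b,(800,500)))
i=arm.camera_info("wrist")
# predicted: tile top rest centre & rear/front edges, white front edge, along channel (holder z0 = 10mm)
d=np.array([.225,.974,0]);t0=np.array([.4495,.2125,0])
for n,y,z in(("white front",-7,60),("ledge edge",0,58.5),("blue rear",8.5,70.5),("blue front",108.5,70.5)):
    P=t0+d*(y+57)/1000;P[2]=z/1000;print(n,(proj(i,P)[0]*1.25).round(1))
```

```text
[ 0.7 -0.4  0.2] [0.3319 0.3229 0.25  ] 21.4333
white front [367.4 287.1]
ledge edge [373.9 286.2]
blue rear [381.4 293.4]
blue front [476.2 293.1]
```

View pics/f3.png

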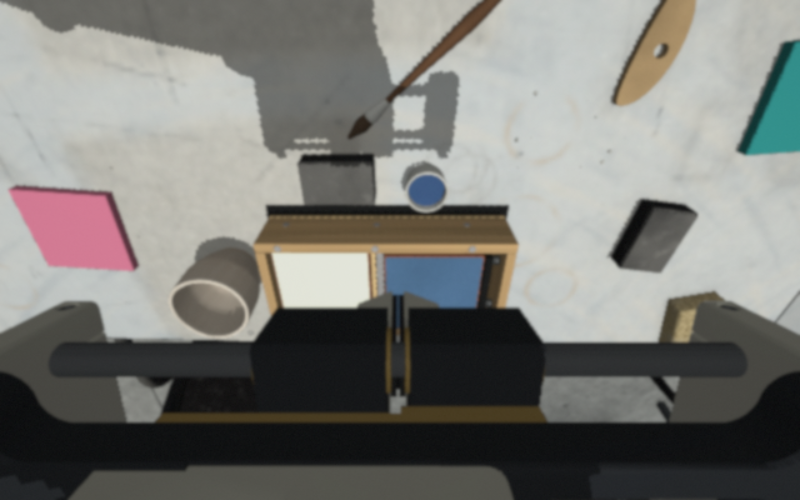

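The last view shows the white tile in its pocket at columns 274–370. The blue tile lies flat on the ledge at columns 384–485 with its edge against the black stop at 486. The cup, pot and block are where they were.

```bash
python3 -c "
from cell import arm
print(arm.sign_off())"
```

```text
the job is handed in; nothing more can be done
None
```

I slid the blue tile off the stack onto the ledge with the shut fingertips, pressed it against the stop, and left it lying flat there. I handed the job in at about 21.5 s.

- **Press over the stack:** While the fingertip was over the stack, readings were mostly 4 to 5.8 N. The tile's height stayed within about 0.2 mm, except while I was finding the height. That first touch went about 1 mm too low, so the sprung floor sank about 1 mm at roughly 5 N and came back.
- **Press at the stop:** The highest force read at the end of a move was about 18 N down and 11 N along the channel, well under the 30 N cracking limit.
- **Stop travel:** From the fingertip's travel, the stop gave about 3.5 to 5 mm. In the wrist pictures the end wall moved about 2 mm relative to the tile and stop during the last push, with no slip under the finger.
- **Final check:** After lifting clear, the wrist view showed the tile flat on the ledge with its edge against the stop, about 14 mm ahead of the white tile (15.5 mm expected). The white tile was still at the back of its pocket. The lowest tile was hidden, so I could not check it.
- **Bystanders:** The cup, paint pot and sanding block looked unmoved.
- **Views:** The arm hid the holder from the top camera at the end, so the final check rests on the wrist and scene cameras. The gripper also hid part of the holder in the last wrist view.

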